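# Sweep the checked spacer rings through the gate

### The arm

A 7-joint arm with a two-finger parallel gripper is mounted at the origin on the work surface. World frame = base frame: x ahead of the robot, y to its left, z up, the work surface at z = 0. Lengths are in m, angles in rad, forces in N, time in s.
With the tool pointing down it reaches from about 0.4 to 0.85 m from the base axis. Payload 10.4 kg.
Tool frame: the origin (TCP) lies at the very end of the fingers, on their centre line; the grasp point (between the pads) lies 19 mm behind it (pinch_z is the distance from the TCP to the grasp point, in m); z points along the fingers, y is the line along which they close (so a half turn about z gives the same grasp; the last joint's range is limited). The gripper opens to 87 mm and grips with 3 to 60 N. Pads are 19 mm wide; open, the fingers measure 117 mm over their backs; the gripper's body (75 mm by 190 mm) begins 51 mm behind the grasp point.
Start: joints at [1.25, 0.332, -0.065, 1.46, 0.022, 1.35, -0.088], TCP at [0.183, -0.598, 0.198] pointing down, gripper open.
Joint ranges: [-2.6, 2.6], [-0.5, 2.12], [-1.47, 1.34], [0.16, 2.42], [-1.27, 4.41], [0.06, 2.06], [-2.6, 2.6]. Speed limits (rad/s): [2.22, 2.22, 2.79, 2.79, 3.14, 3.14, 3.14].

### API

Orientations are given as a unit quaternion [w, x, y, z].
In Python, from bench import * gives the robot as it stands.
- The arm moves only by the tool drive_tool, never from a script. Its argument "steps" is a list of rows, each a list of 5 numbers: the opening, from -1 (shut) to 1 (fully open), then the shift along the tool's x, y, z in mm, then the turn about the tool's z in degrees. In form: [[hand, x, y, z, twist], ...]. A call has 1 to 5 rows; each row is the pose to reach, as a shift and turn from the pose commanded when the call began, along the tool's axes at that moment; what a row does not reach only later rows make up. A row lasts 1/8 s, in which the tool goes at most 62.5 mm and 10.7 degrees, less where a joint would pass 70% of its speed; a pose out of reach is approached as far as the arm can. A call with a gripper value outside its range is refused whole. The fingers move at their own pace and stop on an object; "grip_force" is the grip in N (left out, the last holds). Time passes only in rows, so rows that repeat a pose let the fingers close. It gives the time, the measured TCP pose, the force, the opening and the grip force at its end, in the units of the state.
- sense(): the state, without advancing time (a new reading comes with each control period).
- get_image(name): name is "side" or "top"; returns (picture, depth): 420x560x3 uint8, red, green, blue; 420x560 float32, m along the optical axis (not along the pixel's ray), 0 where there is no reading.
- get_calibration(name): a dict with "fov_y" (degrees; the focal length in pixels is half the picture's height over the tangent of half this angle, whatever the lens; pixels are square), "cx", "cy" (the principal point, pixels), "distortion" ([k1, k2, p1, p2, k3] as OpenCV has them; the pictures are not rectified), "rvec" (rotation vector, rad) and "tvec" (3), from world to camera coordinates, as OpenCV has them. Camera axes: x right, y down, z forward; pixel columns grow to the right and rows downward; lengths in m; the calibration is good to about 2 mm. A picture is of the moment at which its call begins. get_calibration takes no time and is no camera call.
- hand_in(): hands the job in; it is judged then, once.
Trained networks look in the newest picture that a camera, given by its name, has taken for a name from the list of things; names that differ only in an ending like _2 or _b are one class to them, and where a whole thing is asked for, a point or a joint stands for the part that bears it (a point fixed in the world has none). Each returns a list of dicts, best first, with "confidence" (0 to 1); they miss things now and then, are a little off and sometimes report something else, mostly with a low value. They report only what shows in the picture. A call takes as long as a camera call. They do not tell look-alikes from the thing itself.
- recognise(camera, query): "box" ([left, top, width, height] in pixels, round what is visible of it).
- regions_of(camera, query): "region" (420x560 bool, what is visible of it) and "box" ([left, top, width, height] in pixels, round what is visible of it).
The state is a dict: "t": time; "joint_positions": joint angles; "qd": joint speeds; "effort": joint torques, N m; "position": TCP position; "orientation": TCP orientation; "ft_force": force on the tool from outside, world axes, zero at the start; "ft_torque": the same for the moment, N m; "grip_width": finger opening in m; "finger_force": force on a finger pad.
Only numpy, scipy, OpenCV 4.12 (cv2) and the standard library are available. Lean on these libraries where they do the work, as an engineer would, in place of code of your own. Each camera call takes 0.05 s, during which the arm holds its last target. There are 200 camera calls.

### The job

With the fingertips, push the three brass rings over the dark stone plate one at a time, through the gate between the two yellow posts, so that each drops into the collecting slot behind it. Only slide them: never lift a ring off the plate. Leave the steel ring, the loupe, the bottle and the wooden case where they are.

Things in the scene. Friction and masses are not known exactly. Their poses are not given: they have to be found in the camera images.
- plate: fixed dark stone plate; origin on the table, x axis points through the gate to the slot, y along the fence, z up. Flat top 60 mm above the table, spans x -100 to 70 mm, y -200 to 200 mm; no rim on the other three sides (rings can fall off). Aluminium fence along x = 70 to 78 mm, 12 mm above the stone's top, broken at y = 0 by the gate: 44 mm clear between yellow posts 10 mm wide, 14 mm above the top
- gate (a point): middle of the gate at the stone's edge (plate x = 70 mm, y = 0), at the height of the stone's top. Here the stone ends and the slot begins: a ring whose centre is pushed a few mm past this edge tips and drops into the slot; axes as the plate's
- slot (a point): centre of the rubber floor of the collecting slot behind the gate, 8 mm above the table (52 mm below the stone's top); open-topped steel-walled slot 112 mm long (plate x 70 to 182 mm), 50 mm wide; axes as the plate's
- ring_a: about 40 g, brass spacer ring lying flat on the stone plate: outside diameter 32 mm, hole 16 mm, 10 mm high; origin at the centre of its underside; starts left (+y of the plate) of the gate line, about 62 mm from it
- ring_b: about 40 g, brass spacer ring lying flat on the stone plate: outside diameter 32 mm, hole 16 mm, 10 mm high; origin at the centre of its underside; starts right (-y of the plate) of the gate line, about 62 mm from it
- ring_c: about 40 g, brass spacer ring lying flat on the stone plate: outside diameter 32 mm, hole 16 mm, 10 mm high; origin at the centre of its underside; starts about 130 mm from the gate line, on the left or the right, so farther out than ring_a or ring_b
- steel_ring: bystander: silver-grey steel ring of the same size, lying flat on the plate about 130 mm from the gate line on the side opposite to ring_c; to be left alone; origin at the centre of its underside
- loupe: bystander: black upright loupe, 30 mm in diameter, 34 mm high, standing on the plate near its left (+y) corner away from the fence; origin at the centre of its underside
- cleaner: bystander: bottle with blue cap, 48 mm in diameter, 110 mm high, standing on the table beside the plate's left (+y) end; origin at the centre of its underside
- gauge_case: bystander: closed wooden gauge case 110 x 70 x 30 mm on the table beside the plate's right (-y) end; origin at the centre of its underside
There are look-alikes about, which are no part of the job. Leave any purple or red look-alike of the ring_b alone.

How it is judged:
On the way, in this order (a step that is already met when the one before it is completed fails the run):
1. a first brass ring has dropped into the slot (((x of ring_a in the frame of slot between -0.06 and 0.06 m and y of ring_a in the frame of slot between -0.03 and 0.03 m and z of ring_a in the frame of slot below 0.046 m) or (x of ring_b in the frame of slot between -0.06 and 0.06 m and y of ring_b in the frame of slot between -0.03 and 0.03 m and z of ring_b in the frame of slot below 0.046 m) or (x of ring_c in the frame of slot between -0.06 and 0.06 m and y of ring_c in the frame of slot between -0.03 and 0.03 m and z of ring_c in the frame of slot below 0.046 m))), for 0.2 s.
2. a second brass ring has dropped into the slot, after the first ((((x of ring_a in the frame of slot between -0.06 and 0.06 m and y of ring_a in the frame of slot between -0.03 and 0.03 m and z of ring_a in the frame of slot below 0.046 m) and (x of ring_b in the frame of slot between -0.06 and 0.06 m and y of ring_b in the frame of slot between -0.03 and 0.03 m and z of ring_b in the frame of slot below 0.046 m)) or ((x of ring_b in the frame of slot between -0.06 and 0.06 m and y of ring_b in the frame of slot between -0.03 and 0.03 m and z of ring_b in the frame of slot below 0.046 m) and (x of ring_c in the frame of slot between -0.06 and 0.06 m and y of ring_c in the frame of slot between -0.03 and 0.03 m and z of ring_c in the frame of slot below 0.046 m)) or ((x of ring_a in the frame of slot between -0.06 and 0.06 m and y of ring_a in the frame of slot between -0.03 and 0.03 m and z of ring_a in the frame of slot below 0.046 m) and (x of ring_c in the frame of slot between -0.06 and 0.06 m and y of ring_c in the frame of slot between -0.03 and 0.03 m and z of ring_c in the frame of slot below 0.046 m)))), for 0.2 s.
3. the third brass ring has dropped into the slot, after the second (x of ring_a in the frame of slot between -0.06 and 0.06 m and y of ring_a in the frame of slot between -0.03 and 0.03 m and z of each of ring_a, ring_b, ring_c in the frame of slot below 0.046 m and x of ring_b in the frame of slot between -0.06 and 0.06 m and y of ring_b in the frame of slot between -0.03 and 0.03 m and x of ring_c in the frame of slot between -0.06 and 0.06 m and y of ring_c in the frame of slot between -0.03 and 0.03 m), for 0.2 s.
At the end, for the whole second after the job is handed in: All three brass rings rest inside the collecting slot, their origins within its length and width and less than 46 mm above its floor, and are no longer moving faster than 80 mm/s; the steel ring, loupe, bottle and case are within 12 mm of where they stood, loupe and bottle upright (all of step 3 and linear speed of each of ring_a, ring_b, ring_c below 0.08 m/s and distance of each of steel_ring, loupe, cleaner, gauge_case from where it was at the start of the episode below 0.012 m and angle between each of loupe, cleaner's own z axis and vertical below 0.2 rad); the robot touches nothing.
It fails at once if a brass ring was lifted more than 12 mm off the stone plate (height (world z) of any of ring_a, ring_b, ring_c above 0.072 m).
It fails at once if the steel ring was moved more than 12 mm (distance of steel_ring from where it was at the start of the episode above 0.012 m).
It fails at once if the loupe was moved more than 12 mm (distance of loupe from where it was at the start of the episode above 0.012 m).
It fails at once if the bottle was moved more than 12 mm (distance of cleaner from where it was at the start of the episode above 0.012 m).
It fails at once if the wooden case was moved more than 12 mm (distance of gauge_case from where it was at the start of the episode above 0.012 m).
It also fails if it takes over 72 s, if anything falls off the work surface, if the arm or the gripper's body presses on something with over 40 N, if the wrist force passes 120 N, or if a joint passes its speed limit or range.

## Working session

There is one attempt and no reset: what is moved stays moved. The work goes in short steps, Python scripts to look and compute and a tool call to move; the robot and the scene stay as the last step left them, time stands still between calls to the robot, and variables do not carry over. Pictures are saved under pics/ and viewed, at most 10 in all, crops included, and the job is handed in when it is done.

Besides the shell and the picture viewer there is one more tool, called after "Request:" by a JSON object that holds its "method" and its "body", one argument or row to a line. drive_tool: Moves the arm, as the interface text tells. Its arguments: {"type":"object","properties":{"steps":{"type":"array"},"grip_force":{"type":"number"}},"required":["steps"]}

```bash
mkdir -p pics; cat > h.py <<'E'
from bench import *
import numpy as np, cv2
def cal(n):
    c=get_calibration(n); f=210/np.tan(np.radians(c["fov_y"])/2)
    K=np.array([[f,0,c["cx"]],[0,f,c["cy"]],[0,0,1.]])
    return K,np.array(c["distortion"],float),cv2.Rodrigues(np.array(c["rvec"],float))[0],np.array(c["tvec"],float)
def onz(n,uv,z):
    K,d,R,t=cal(n)
    p=cv2.undistortPoints(np.array(uv,float).reshape(-1,1,2),K,d).reshape(-1,2)
    r=np.c_[p,np.ones(len(p))]@R; o=-R.T@t
    return o+r*((z-o[2])/r[:,2])[:,None]
E
python3 - <<'E'
from h import *
for n in("top","side"):
    im,d=get_image(n); cv2.imwrite(f"pics/{n}0.png",im[:,:,::-1])
    K,dd,R,t=cal(n); print(n,-R.T@t,K[0,0])
s=sense(); print(s["t"],s["position"],s["orientation"],s["grip_width"])
E
```

```text
top [0.36196699 0.01994098 0.94432019] 426.636042896662
side [-0.00902373  0.65805851  1.00232547] 484.0973899406918
0.1 [ 0.18326841 -0.5971315   0.197629  ] [-6.26868870e-04  9.88934169e-01  1.48353647e-01 -1.12122087e-04] 0.08688292213325051
```

View pics/top0.png

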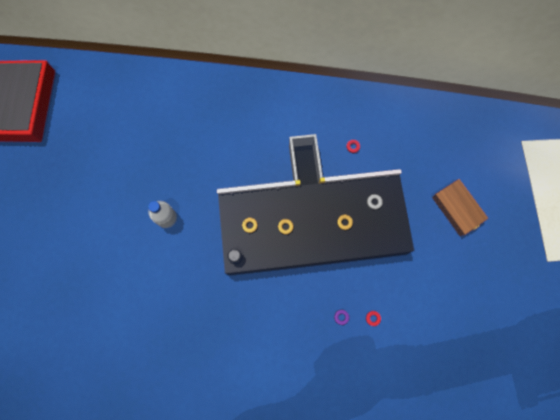

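View pics/side0.png

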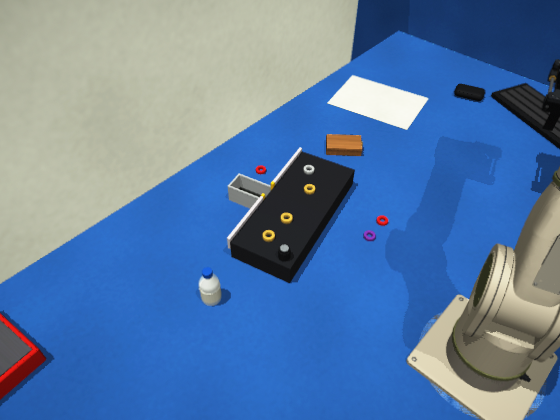

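The top view shows brass rings at about (250,225), (286,226) and (345,222). The steel ring is at (375,201), the loupe at (235,256) and the yellow posts at (298,182) and (321,180). Next I measure these along with the plate pose.

```bash
cat >> h.py <<'E'
def blobs(n,im,amin=15):
    h=cv2.cvtColor(im,cv2.COLOR_RGB2HSV)
    m=cv2.inRange(h,(15,110,110),(35,255,255))
    k,l,s,c=cv2.connectedComponentsWithStats(m)
    return [(c[i],s[i,4],s[i,:4]+0) for i in range(1,k) if s[i,4]>=4 and 140<c[i][1]<280]
E
python3 - <<'E'
from h import *
im,d=get_image("top")
for c,a,b in blobs("top",im): 
    ctr=c; print(np.round(c,1),a,b,"z.07",np.round(onz("top",c,.068)[0],4))
im2,_=get_image("side")
for c,a,b in blobs("side",im2): print("side",np.round(c,1),a,np.round(onz("side",c,.068)[0],4))
for q in("plate","steel_ring","loupe","cleaner","gauge_case"):
    r=regions_of("top",q)
    if not r: print(q,None);continue
    g=r[0]["region"].astype(np.uint8); cs=max(cv2.findContours(g,0,1)[0],key=cv2.contourArea)
    m=cv2.minAreaRect(cs); print(q,r[0]["confidence"],np.round(m[0],1),np.round(onz("top",m[0],.068)[0],3))
    if q=="plate":
        print(np.round(cv2.approxPolyDP(cs,6,True).reshape(-1,2)))
big=cv2.resize(im[120:290,200:430],None,fx=3.4,fy=3.4,interpolation=cv2.INTER_CUBIC)
cv2.imwrite("pics/crop.png",big[:,:,::-1])
E
```

```text
[321.8 179.7] 20 [320 178   5   5] z.07 [ 0.6568 -0.0428  0.068 ]
[297.9 182.1] 22 [296 180   5   5] z.07 [0.6446 0.0078 0.068 ]
[344.6 221.7] 160 [337 214  16  16] z.07 [ 0.5707 -0.1002  0.068 ]
[249.3 224.8] 141 [242 218  15  15] z.07 [0.538  0.0978 0.068 ]
[285.2 226.1] 154 [278 219  16  15] z.07 [0.5451 0.0227 0.068 ]
[476.2 225.8] 5 [475 225   4   3] z.07 [ 0.5986 -0.3829  0.068 ]
side [353.3 141.8] 12 [ 0.6016 -0.3441  0.068 ]
side [343.4 143.9] 17 [ 0.6175 -0.3155  0.068 ]
side [355.4 146.5] 30 [ 0.5839 -0.3303  0.068 ]
side [331.7 145.8] 6 [ 0.6378 -0.2848  0.068 ]
side [272.2 184.6] 25 [ 0.6548 -0.0418  0.068 ]
side [309.  188.3] 85 [ 0.5703 -0.0998  0.068 ]
side [262.8 195.1] 15 [0.6455 0.0054 0.068 ]
side [286.2 217.1] 102 [0.545  0.0221 0.068 ]
side [268.2 235. ] 106 [0.5378 0.0977 0.068 ]
plate 0.58 [312.3 200.1] [ 0.609 -0.027  0.068]
[[217 189]
 [227 275]
 [414 250]
 [400 170]
 [322 177]
 [314 135]
 [289 138]
 [292 181]]
steel_ring 0.53 [374. 202.] [ 0.622 -0.159  0.068]
loupe 0.44 [234.8 256.3] [0.468 0.118 0.068]
cleaner 0.96 [161.5 214. ] [0.537 0.286 0.068]
gauge_case 0.61 [459.7 207.5] [ 0.634 -0.345  0.068]
```

View pics/crop.png

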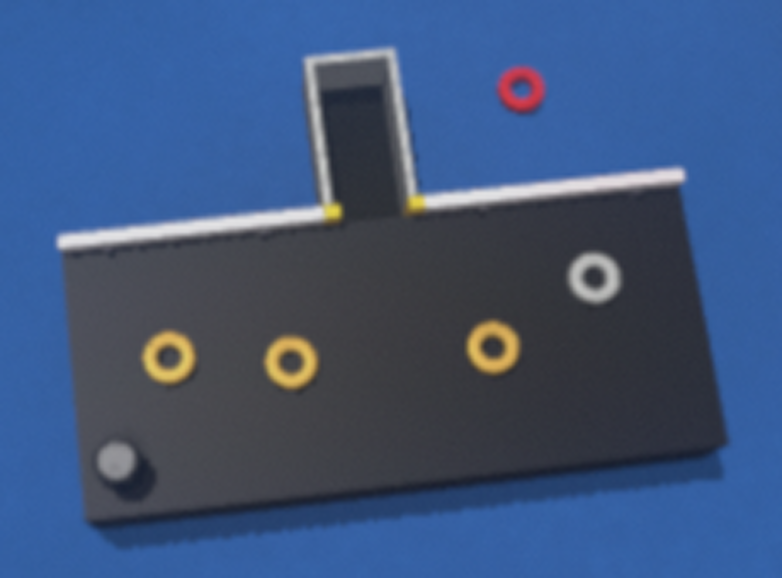

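```bash
cat >> h.py <<'E'
import json
def setplate(G,yaw): json.dump([G[0],G[1],yaw],open("plate.json","w"))
def w2p(p):
    gx,gy,a=json.load(open("plate.json")); d=np.array(p[:2])-[gx,gy]
    return np.array([d[0]*np.cos(a)+d[1]*np.sin(a)+.07, -d[0]*np.sin(a)+d[1]*np.cos(a)])*1000
def p2w(x,y):
    gx,gy,a=json.load(open("plate.json")); x=x/1000-.07;y/=1000
    return np.array([gx+x*np.cos(a)-y*np.sin(a), gy+x*np.sin(a)+y*np.cos(a)])
def plan(*way):
    """way: (plate x,y mm, z mm above table, heading deg in plate). Each is from the previous one."""
    a=json.load(open("plate.json"))[2]; s=sense(); q=s["orientation"]; p=np.array(s["position"])
    h=2*np.arctan2(q[2],q[1]) 
    print("t",round(s["t"],2),"now plate",np.round(w2p(p),1),"z",round(p[2]*1e3,1),"head",round(np.degrees(h-a),1),"w",round(s["grip_width"]*1e3,1),"q7",round(s["joint_positions"][6],2))
    for x,y,z,hd in way:
        W=p2w(x,y); d=W-p[:2]; H=np.radians(hd)+a
        tx=d@[np.cos(h),np.sin(h)]; ty=d@[np.sin(h),-np.cos(h)]
        tw=-(np.degrees(H-h)+180)%360-180 if 0 else -((np.degrees(H-h)+180)%360-180)
        print("  to",(x,y,z,hd),"-> shift",np.round([tx*1e3,ty*1e3,p[2]*1e3-z],1),"twist",round(tw,1))
        p=np.array([*W,z/1e3]); h=H
E
python3 - <<'E'
from h import *
f=onz("top",[(217.6,191.2),(400.9,171.8)],.072); e=f[0]-f[1]; print(np.round(f,4),np.linalg.norm(e))
yf=np.arctan2(-e[0],e[1])
pl=np.array([.6448,.0066]);pr=np.array([.6562,-.0423]); e2=pl-pr; print("yaw",np.degrees(yf),np.degrees(np.arctan2(-e2[0],e2[1])))
c=onz("top",[(199.5+91/3.4,120+521/3.4),(199.5+727/3.4,120+443/3.4)],.060);ec=c[0]-c[1]
print("front corners",np.round(c,4),np.linalg.norm(ec),np.degrees(np.arctan2(-ec[0],ec[1])))
mid=(pl+pr)/2; ux=np.array([np.cos(yf),np.sin(yf)]); G=mid-.004*ux; setplate(G,yf)
print("G",G,"front mid in plate",w2p(c.mean(0)),"fence mid",w2p(f.mean(0)))
for n,p in dict(B=(.5705,-.1),A=(.5451,.0224),C=(.5379,.0978),S=(.622,-.159),L=(.468,.118)).items(): print(n,np.round(w2p(p),1))
plan((0,-100,110,90))
E
```

```text
[[ 0.6007  0.1752  0.072 ]
 [ 0.6964 -0.2117  0.072 ]] 0.3985167719160762
yaw 13.903017523102744 13.122909858996234
front corners [[ 0.4322  0.1309  0.06  ]
 [ 0.5302 -0.2517  0.06  ]] 0.3949683763811629 14.36034925262562
G [ 0.64661718 -0.01881112] front mid in plate [-100.55483716   -0.59857192] fence mid [72.02937662  0.08934722]
B [-23.4 -60.5]
A [-18.6  64.4]
C [ -7.5 139.3]
S [  12.4 -130.2]
L [-70.5 175.7]
t 0.45 now plate [-518.7 -450.4] z 198.3 head 3.2 w 87.0 q7 -0.09
  to (0, -100, 110, 90) -> shift [ 537.2 -321.3   88.3] twist -86.8
```

```bash
python3 -c "
from h import *
plan((-37.5,-86,110,61))"
```

```text
t 0.45 now plate [-518.7 -450.4] z 198.3 head 3.2 w 87.0 q7 -0.09
  to (-37.5, -86, 110, 61) -> shift [ 500.5 -337.4   88.3] twist -57.8
```

Request:
{"method": "drive_tool", "body": {
  "steps": [
    [-0.49,250,-169,20,-29],
    [-0.49,250,-169,20,-29],
    [-0.49,250,-169,20,-29],
    [-0.49,250,-169,20,-29],
    [-0.49,250,-169,20,-29]
  ]
}}

```text
t: 1.08
position: [0.3742, -0.3605, 0.1785]
orientation: [0.0, 0.92, 0.392, 0.0]
ft_force: [0.3, 0.1, -0.9]
grip_width: 0.0448
finger_force: 0.0
```

```bash
python3 -c "
from h import *
plan((-37.5,-86,110,61))"
```

```text
t 1.07 now plate [-276.5 -266.2] z 178.5 head 32.2 w 44.8 q7 -0.12
  to (-37.5, -86, 110, 61) -> shift [298.3 -25.   68.5] twist -28.8
```

Request:
{"method": "drive_tool", "body": {
  "steps": [
    [-0.49,298,-25,68,-29],
    [-0.49,298,-25,68,-29],
    [-0.49,298,-25,68,-29],
    [-0.49,298,-25,68,-29],
    [-0.49,298,-25,68,-29]
  ]
}}

```text
t: 1.7
position: [0.5627, -0.129, 0.1101]
orientation: [0.0, 0.793, 0.609, 0.0]
ft_force: [1.1, -0.8, -0.5]
grip_width: 0.0221
finger_force: 0.0
```

Request:
{"method": "drive_tool", "body": {
  "steps": [
    [-0.49,0,0,0,0],
    [-0.49,0,0,0,0]
  ]
}}

```text
t: 1.95
position: [0.5614, -0.1311, 0.1102]
orientation: [0.0, 0.793, 0.609, -0.0]
ft_force: [-0.1, -0.9, -0.2]
grip_width: 0.0224
finger_force: 0.0
```

```bash
python3 -c "
from h import *
plan((-37.5,-86,64,61),(-0.2,-18.5,64,61))
im,_=get_image('side');cv2.imwrite('pics/s1.png',cv2.resize(im[120:300,180:400],None,fx=3,fy=3)[:,:,::-1])"
```

```text
t 1.95 now plate [-39.7 -88.5] z 110.2 head 61.2 w 22.4 q7 -0.25
  to (-37.5, -86, 64, 61) -> shift [ 3.3  0.7 46.2] twist 0.2
  to (-0.2, -18.5, 64, 61) -> shift [77.1 -0.1  0. ] twist -0.0
```

View pics/s1.png

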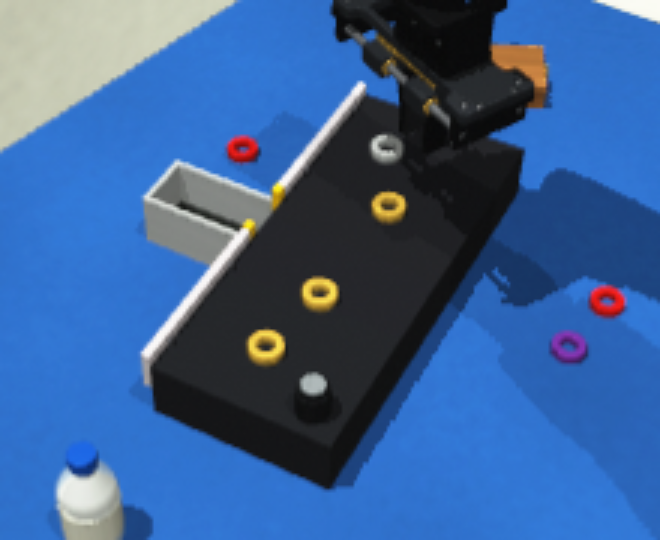

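The gripper hovers behind ring_b (388,207 in the crop), clear of the steel ring. I'll descend and push.

Request:
{"method": "drive_tool", "body": {
  "steps": [
    [-0.49,0,0,24,0],
    [-0.49,0,0,46,0],
    [-0.49,8,0,46,0],
    [-0.49,16,0,46,0],
    [-0.49,26,0,46,0]
  ]
}}

```text
t: 2.62
position: [0.5691, -0.1052, 0.0656]
orientation: [0.001, 0.793, 0.609, 0.001]
ft_force: [-0.1, 0.4, -0.5]
grip_width: 0.0222
finger_force: 0.0
```

Request:
{"method": "drive_tool", "body": {
  "steps": [
    [-0.49,12,0,0,0],
    [-0.49,24,0,0,0],
    [-0.49,36,0,0,0],
    [-0.49,46,0,0,0],
    [-0.49,54,0,0,0]
  ]
}}

```text
t: 3.25
position: [0.5824, -0.0527, 0.0643]
orientation: [0.0, 0.793, 0.609, -0.0]
ft_force: [0.6, -0.2, 0.1]
grip_width: 0.0218
finger_force: 0.0
```

Request:
{"method": "drive_tool", "body": {
  "steps": [
    [-0.49,0,0,0,0],
    [-0.49,-12,0,-8,0],
    [-0.49,-24,0,-40,0]
  ]
}}

```text
t: 3.62
position: [0.5744, -0.0783, 0.1036]
orientation: [-0.001, 0.793, 0.609, -0.001]
ft_force: [0.7, -0.5, -1.2]
grip_width: 0.0223
finger_force: 0.0
```

```bash
python3 -c "
from h import *
im,_=get_image('top')
for c,a,b in blobs('top',im): print(np.round(c,1),a,np.round(w2p(onz('top',c,.068)[0]),1))
im,_=get_image('side')
for c,a,b in blobs('side',im): print('side',np.round(c,1),a,np.round(w2p(onz('side',c,.068)[0]),1))
plan((-25,0,104,0))"
```

```text
[321.9 179.6] 19 [ 74.4 -25.9]
[297.5 182. ] 18 [74.7 27.2]
[249.3 224.8] 139 [ -7.4 139.3]
[285.2 225.9] 146 [-18.1  64.8]
side [329.6 141.5] 10 [  11.5 -271.7]
side [349.4 144.6] 109 [ -46.6 -286.8]
side [327.3 145.5] 6 [   9.6 -251.2]
side [332.1 146.1] 9 [  -4.2 -255.5]
side [304.4 161.7] 7 [  37.  -152.6]
side [272.1 184.5] 24 [ 72.6 -24.2]
side [309.1 188.5] 76 [-24.1 -59.6]
side [262.8 195.3] 16 [74.2 24.6]
side [286.2 217.1] 102 [-18.8  64.1]
side [268.3 234.9] 107 [ -7.7 139.1]
t 3.73 now plate [-11.8 -42.7] z 108.0 head 61.0 w 22.1 q7 -0.36
  to (-25, 0, 104, 0) -> shift [ 30.9 -32.3   4. ] twist 61.0
```

```bash
python3 -c "
from h import *
im,_=get_image('side');a=cv2.resize(im[130:260,210:350],None,fx=3.5,fy=3.5)
im,_=get_image('top');b=cv2.resize(im[140:270,240:340],None,fx=3,fy=3.5)
cv2.imwrite('pics/s2.png',np.hstack([a,b])[:,:,::-1])"
```

```text
(no output)
```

View pics/s2.png

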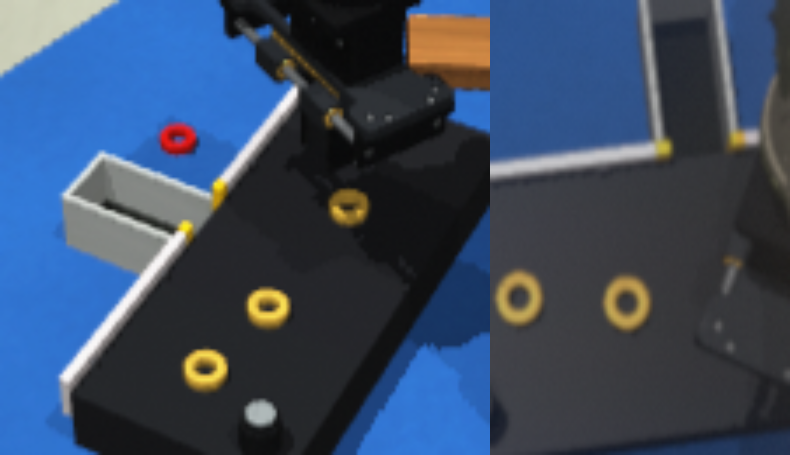

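```bash
python3 -c "
from h import *
s=sense();P=np.array(s['position']);q=s['orientation'];print(P,s['t'])
from scipy.spatial.transform import Rotation as Ro
M=Ro.from_quat([q[1],q[2],q[3],q[0]]).as_matrix();print(M.round(2))
for n in('side','top'):
    K,d,R,t=cal(n)
    pts=[P,P-.07*M[:,2],P+M@[0,.026,0],P-M@[0,.026,0],[.5705,-.1,.07]]
    print(n,cv2.projectPoints(np.array(pts),cv2.Rodrigues(R)[0],t,K,d)[0].reshape(-1,2).round(1).tolist())
    im,D=get_image(n); im=im.copy()
    for u in cv2.projectPoints(np.array(pts),cv2.Rodrigues(R)[0],t,K,d)[0].reshape(-1,2): cv2.circle(im,(int(round(u[0])),int(round(u[1]))),1,(0,255,0),-1)
    if n=='side': a=cv2.resize(im[90:240,230:390],None,fx=4,fy=4); 
cv2.imwrite('pics/s3.png',cv2.convertScaleAbs(a,alpha=1.8)[:,:,::-1])
"
```

```text
[ 0.57623055 -0.07809099  0.10514863] 3.825
[[ 0.26  0.97  0.  ]
 [ 0.97 -0.26 -0.  ]
 [-0.    0.   -1.  ]]
side [[302.8, 181.5], [303.9, 161.8], [297.4, 175.9], [308.3, 187.3], [309.1, 187.7]]
top [[336.9, 213.8], [342.2, 205.2], [341.4, 202.4], [332.4, 225.4], [344.7, 221.6]]
```

View pics/s3.png

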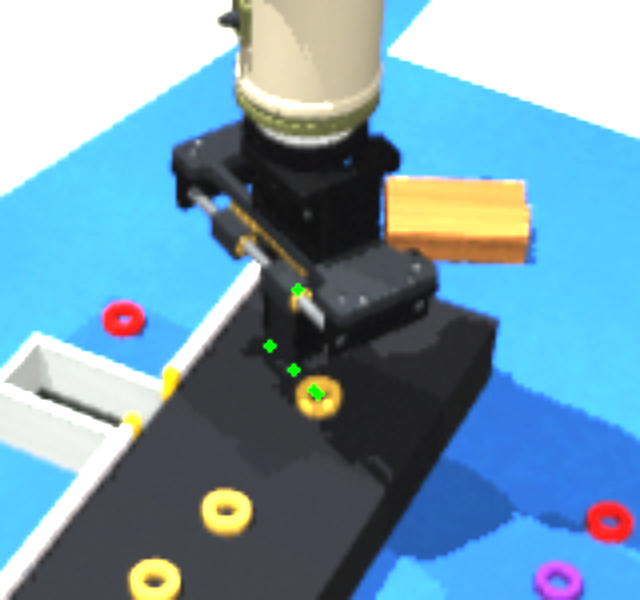

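```bash
python3 -c "
from h import *
from scipy.spatial.transform import Rotation as Ro
for n in('side','top'):
    im,D=get_image(n); s=sense();P=np.array(s['position']);q=s['orientation']
    M=Ro.from_quat([q[1],q[2],q[3],q[0]]).as_matrix()
    K,d,R,t=cal(n); v,u=np.mgrid[0:420,0:560]
    p=cv2.undistortPoints(np.c_[u.ravel(),v.ravel()].astype(float).reshape(-1,1,2),K,d).reshape(-1,2)
    X=(np.c_[p,np.ones(len(p))]*D.reshape(-1,1)-t)@R
    T=(X-P)@M*1e3
    k=(D.ravel()>0)&(abs(T[:,0])<120)&(abs(T[:,1])<140)
    for a,b in((-10,-2),(-20,-10),(-30,-20),(-40,-30),(-50,-40),(-60,-50),(-75,-60),(-95,-75)):
        # tool z negative = above tip
        j=k&(T[:,2]>a+ 0)&(T[:,2]<b)
        if j.sum(): print(n,(a,b),j.sum(),'x',np.percentile(T[j,0],[2,50,98]).round(),'y',np.percentile(T[j,1],[2,50,98]).round())
    j=k&(T[:,2]<15)&(T[:,2]>-8)
    print(n,'tips',j.sum(),np.c_[u.ravel()[j],v.ravel()[j],T[j]].round()[:12].tolist())
"
```

```text
side (-30, -20) 16 x [-9.  1. 10.] y [-20.  -1.  17.]
side (-40, -30) 40 x [-6.  6. 12.] y [-22.  -3.  17.]
side (-50, -40) 32 x [-7.  6. 12.] y [-21. -17.  17.]
side (-60, -50) 23 x [-2.  9. 12.] y [-23. -17.  19.]
side (-75, -60) 19 x [ 7. 11. 14.] y [-26. -20.  25.]
side (-95, -75) 10 x [ 1.  8. 20.] y [-83.  16.  20.]
side tips 0 []
top tips 0 []
```

Depth shows no finger surface within about 20 mm above the reported TCP, so the real fingertips end higher than reported and passed over the ring. I'll go back behind the ring and find the stone by touch.

```bash
python3 -c "
from h import *
plan((-39,-89,66,61))"
```

```text
t 4.03 now plate [-12.9 -38.9] z 103.6 head 61.2 w 22.1 q7 -0.36
  to (-39, -89, 66, 61) -> shift [-56.4   1.3  37.6] twist 0.2
```

Request:
{"method": "drive_tool", "body": {
  "steps": [
    [-0.49,-56,1,0,0],
    [-0.49,-56,1,0,0],
    [-0.49,-56,1,24,0],
    [-0.49,-56,1,44,0],
    [-0.49,-56,1,50,0]
  ]
}}

```text
t: 4.65
position: [0.5616, -0.1302, 0.0526]
orientation: [-0.001, 0.793, 0.609, -0.001]
ft_force: [-0.8, -0.3, -0.7]
grip_width: 0.0226
finger_force: 0.0
```

Request:
{"method": "drive_tool", "body": {
  "steps": [
    [-0.49,0,0,2,0],
    [-0.49,0,0,4,0],
    [-0.49,0,0,6,0]
  ]
}}

```text
t: 5.03
position: [0.563, -0.131, 0.0488]
orientation: [0.0, 0.793, 0.609, 0.0]
ft_force: [0.5, 0.2, 0.4]
grip_width: 0.0219
finger_force: 0.0
```

Request:
{"method": "drive_tool", "body": {
  "steps": [
    [-0.49,0,0,1,0],
    [-0.49,0,0,2,0]
  ]
}}

```text
t: 5.28
position: [0.5627, -0.131, 0.0464]
orientation: [0.0, 0.793, 0.609, 0.0]
ft_force: [1.0, 0.9, 0.4]
grip_width: 0.0223
finger_force: 0.0
```

Request:
{"method": "drive_tool", "body": {
  "steps": [
    [-0.49,0,0,1,0],
    [-0.49,0,0,2,0]
  ]
}}

```text
t: 5.52
position: [0.5626, -0.1309, 0.0443]
orientation: [0.0, 0.793, 0.609, -0.0]
ft_force: [0.7, 0.2, 0.2]
grip_width: 0.0223
finger_force: 0.0
```

Request:
{"method": "drive_tool", "body": {
  "steps": [
    [-0.49,0,0,1,0],
    [-0.49,0,0,2,0]
  ]
}}

```text
t: 5.78
position: [0.5626, -0.1309, 0.0423]
orientation: [0.0, 0.793, 0.609, 0.0]
ft_force: [0.3, 0.1, -0.4]
grip_width: 0.0223
finger_force: 0.0
```

Request:
{"method": "drive_tool", "body": {
  "steps": [
    [-0.49,0,0,1,0],
    [-0.49,0,0,1,0]
  ]
}}

```text
t: 6.02
position: [0.5625, -0.1309, 0.0413]
orientation: [-0.0, 0.793, 0.609, -0.0]
ft_force: [-0.6, 0.1, -0.1]
grip_width: 0.0221
finger_force: 0.0
```

Request:
{"method": "drive_tool", "body": {
  "steps": [
    [-0.49,0,0,1,0],
    [-0.49,0,0,1,0]
  ]
}}

```text
t: 6.28
position: [0.5625, -0.1309, 0.0403]
orientation: [-0.0, 0.793, 0.609, -0.0]
ft_force: [0.6, -0.6, -0.0]
grip_width: 0.0225
finger_force: 0.0
```

Request:
{"method": "drive_tool", "body": {
  "steps": [
    [-0.49,0,0,1,0],
    [-0.49,0,0,1,0]
  ]
}}

```text
t: 6.52
position: [0.5625, -0.1309, 0.0393]
orientation: [-0.0, 0.793, 0.609, -0.0]
ft_force: [-0.5, -0.6, 0.5]
grip_width: 0.0223
finger_force: 0.0
```

```bash
cat > tip.py <<'E'
from h import *
from scipy.spatial.transform import Rotation as Ro
im,D=get_image('side'); s=sense();P=np.array(s['position']);q=s['orientation']
M=Ro.from_quat([q[1],q[2],q[3],q[0]]).as_matrix()
K,d,R,t=cal('side'); v,u=np.mgrid[0:420,0:560]
p=cv2.undistortPoints(np.c_[u.ravel(),v.ravel()].astype(float).reshape(-1,1,2),K,d).reshape(-1,2)
X=(np.c_[p,np.ones(len(p))]*D.reshape(-1,1)-t)@R
T=(X-P)@M*1e3
k=(D.ravel()>0)&(abs(T[:,0])<14)&(abs(T[:,1])<32)&(T[:,2]>-70)
i=np.where(k)[0]; i=i[np.argsort(-T[i,2])]
print(P.round(4)); print('col row tool xyz worldz'); print(np.c_[u.ravel()[i],v.ravel()[i],T[i],X[i,2]*1e3].round()[:60:2].astype(int).tolist())
cv2.imwrite('pics/t.png',cv2.convertScaleAbs(cv2.resize(im[130:220,260:360],None,fx=6,fy=6,interpolation=cv2.INTER_CUBIC),alpha=2.2)[:,:,::-1])
E
python3 tip.py
```

```text
[ 0.5625 -0.1309  0.0393]
col row tool xyz worldz
[[317, 189, 9, -6, -19, 58], [316, 183, -2, 14, -19, 59], [310, 181, 7, 30, -19, 59], [324, 193, 2, -30, -20, 59], [318, 189, 7, -9, -20, 59], [315, 187, 10, 2, -20, 60], [325, 190, -7, -23, -20, 60], [312, 183, 8, 19, -20, 60], [321, 192, 8, -24, -21, 60], [317, 184, -1, 8, -21, 60], [318, 190, 10, -13, -21, 60], [316, 184, 1, 9, -21, 61], [328, 190, -13, -28, -21, 61], [322, 190, 1, -19, -21, 61], [316, 189, 13, -7, -22, 61], [328, 191, -10, -31, -22, 61], [320, 191, 8, -20, -22, 61], [322, 192, 6, -26, -22, 61], [325, 189, -8, -21, -22, 61], [315, 188, 13, -3, -22, 62], [316, 187, 9, -1, -22, 62], [316, 185, 4, 5, -22, 62], [321, 194, 13, -31, -23, 62], [323, 189, -3, -18, -23, 62], [323, 193, 7, -31, -23, 62], [320, 193, 14, -27, -23, 62], [324, 189, -5, -20, -23, 62], [325, 188, -9, -19, -23, 63], [314, 185, 10, 7, -23, 63], [324, 188, -7, -17, -24, 63]]
```

View pics/t.png

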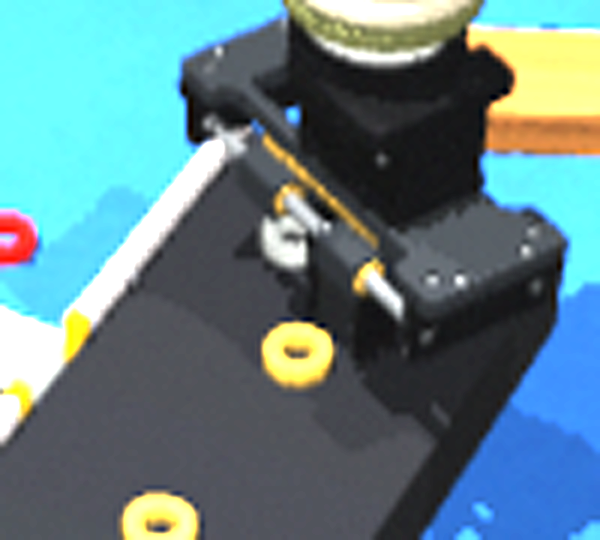

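Request:
{"method": "drive_tool", "body": {
  "steps": [
    [-0.49,6,0,-1,0],
    [-0.49,12,0,-1,0],
    [-0.49,19,0,-1,0],
    [-0.49,26,0,-1,0],
    [-0.49,34,0,-1,0]
  ]
}}

```text
t: 7.2
position: [0.5715, -0.0976, 0.0404]
orientation: [0.0, 0.793, 0.609, -0.0]
ft_force: [-0.4, -0.5, 0.2]
grip_width: 0.0224
finger_force: 0.3
```

```bash
cat > look.py <<'E'
from h import *
for n in('top','side'):
    im,_=get_image(n)
    for c,a,b in blobs(n,im):
        w=w2p(onz(n,c,.068)[0])
        if abs(w[1])<200 and -100<w[0]<190 and a>25: print(n,a,np.round(w,1))
plan(*eval('['+' '.join(__import__('sys').argv[1:])+']'))
E
python3 look.py
```

```text
top 141 [ -7.5 139.3]
top 145 [-18.3  64.9]
side 81 [-10.7 -36.8]
side 102 [-18.8  64.1]
side 107 [ -7.7 139.1]
t 7.3 now plate [-21.5 -57.4] z 40.4 head 61.3 w 22.2 q7 -0.35
```

Request:
{"method": "drive_tool", "body": {
  "steps": [
    [-0.49,10,0,0,0],
    [-0.49,20,0,0,0],
    [-0.49,30,0,0,0],
    [-0.49,37,0,0,0],
    [-0.49,42,0,0,0]
  ]
}}

```text
t: 7.92
position: [0.5823, -0.0569, 0.0403]
orientation: [0.0, 0.793, 0.609, -0.0]
ft_force: [-0.2, -0.1, 0.1]
grip_width: 0.0224
finger_force: 0.2
```

Request:
{"method": "drive_tool", "body": {
  "steps": [
    [-0.49,-15,0,0,0],
    [-0.49,-25,0,-40,0]
  ]
}}

```text
t: 8.18
position: [0.573, -0.0837, 0.078]
orientation: [-0.002, 0.793, 0.609, -0.002]
ft_force: [0.5, -0.2, 0.3]
grip_width: 0.0223
finger_force: 0.0
```

```bash
python3 look.py "(-28,0,80,0)"
```

```text
top 136 [10.  -0.8]
top 141 [ -7.5 139.4]
top 145 [-18.2  64.8]
side 89 [ 9.1 -1.6]
side 102 [-18.8  64.1]
side 107 [ -7.7 139.1]
t 8.28 now plate [-13.  -47.6] z 84.1 head 61.0 w 22.5 q7 -0.36
  to (-28, 0, 80, 0) -> shift [ 34.3 -36.2   4.1] twist 61.0
```

Request:
{"method": "drive_tool", "body": {
  "steps": [
    [-0.49,34,-36,4,61],
    [-0.49,34,-36,4,61],
    [-0.49,34,-36,4,61],
    [-0.49,34,-36,4,61],
    [-0.49,34,-36,4,61]
  ]
}}

```text
t: 8.9
position: [0.5495, -0.0409, 0.0762]
orientation: [0.0, 0.983, 0.182, -0.0]
ft_force: [0.6, 0.4, -0.3]
grip_width: 0.022
finger_force: 0.0
```

Request:
{"method": "drive_tool", "body": {
  "steps": [
    [-0.49,0,0,0,8],
    [-0.49,0,0,0,8],
    [-0.49,0,0,0,8]
  ]
}}

```text
t: 9.28
position: [0.5495, -0.0401, 0.0762]
orientation: [0.0, 0.993, 0.117, -0.0]
ft_force: [-0.5, -1.0, 0.1]
grip_width: 0.0223
finger_force: 0.0
```

```bash
python3 look.py "(-25,-1,41,0),(56,-1,41,0)"
```

```text
top 139 [ -7.3 139.3]
side 41 [7.9 7.5]
side 94 [-18.4  64.7]
side 107 [ -7.7 139.1]
t 9.38 now plate [-29.2   2.9] z 76.3 head -0.5 w 22.4 q7 -1.46
  to (-25, -1, 41, 0) -> shift [ 4.3  3.9 35.3] twist -0.5
  to (56, -1, 41, 0) -> shift [81. -0.  0.] twist -0.0
```

Request:
{"method": "drive_tool", "body": {
  "steps": [
    [-0.49,0,4,20,-0.5],
    [-0.49,0,4,35,-0.5],
    [-0.49,8,4,35,-0.5],
    [-0.49,17,4,35,-0.5],
    [-0.49,27,4,35,-0.5]
  ]
}}

```text
t: 10.0
position: [0.5781, -0.0368, 0.042]
orientation: [0.0, 0.993, 0.121, 0.001]
ft_force: [-0.8, -0.5, 1.0]
grip_width: 0.0223
finger_force: 0.1
```

Request:
{"method": "drive_tool", "body": {
  "steps": [
    [-0.49,10,0,0,0],
    [-0.49,20,0,0,0],
    [-0.49,30,0,0,0],
    [-0.49,40,0,0,0],
    [-0.49,50,0,0,0]
  ]
}}

```text
t: 10.62
position: [0.6261, -0.0251, 0.0413]
orientation: [0.0, 0.993, 0.121, -0.0]
ft_force: [-0.5, -0.3, 0.5]
grip_width: 0.0222
finger_force: 0.4
```

```bash
python3 look.py "(56,-1,41,0)"
```

```text
top 141 [ -7.5 139.4]
top 125 [-20.   65.4]
side 97 [-19.5  64.6]
side 107 [ -7.7 139.1]
t 10.72 now plate [49.  -0.8] z 41.3 head -0.0 w 22.4 q7 -1.51
  to (56, -1, 41, 0) -> shift [7.  0.2 0.3] twist -0.0
```

Request:
{"method": "drive_tool", "body": {
  "steps": [
    [-0.49,4,0,0,0],
    [-0.49,8,0,0,0],
    [-0.49,8,0,0,0],
    [-0.49,-12,0,0,0],
    [-0.49,-30,0,-38,0]
  ]
}}

```text
t: 11.35
position: [0.5935, -0.0327, 0.077]
orientation: [-0.0, 0.993, 0.121, -0.003]
ft_force: [1.5, 0.2, 1.0]
grip_width: 0.022
finger_force: 0.0
```

```bash
python3 look.py "(-32,95.6,80,-66)"; python3 -c "
from h import *
im,_=get_image('side');a=cv2.resize(im[150:260,215:335],None,fx=4,fy=4)
cv2.imwrite('pics/s5.png',a[:,:,::-1])"
```

```text
top 141 [ -7.5 139.4]
top 111 [-18.2  67.5]
side 93 [-19.1  65.4]
side 107 [ -7.7 139.1]
t 11.45 now plate [18.6 -2. ] z 83.1 head -0.1 w 22.0 q7 -1.48
  to (-32, 95.6, 80, -66) -> shift [-50.7 -97.5   3.1] twist 65.9
```

View pics/s5.png

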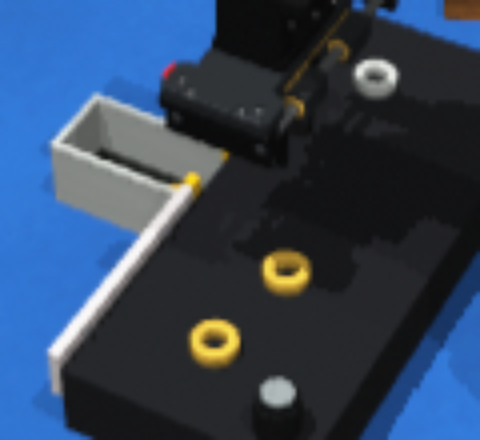

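Request:
{"method": "drive_tool", "body": {
  "steps": [
    [-0.49,-51,-97,3,-54],
    [-0.49,-51,-97,3,-54],
    [-0.49,-51,-97,3,-54],
    [-0.49,-51,-97,3,-54],
    [-0.49,-51,-97,3,-54]
  ]
}}

```text
t: 12.12
position: [0.5233, 0.0497, 0.0757]
orientation: [-0.0, 0.829, 0.559, -0.0]
ft_force: [0.5, -0.1, -0.6]
grip_width: 0.0222
finger_force: 0.0
```

Request:
{"method": "drive_tool", "body": {
  "steps": [
    [-0.49,0,0,0,-60],
    [-0.49,0,0,0,-60],
    [-0.49,0,0,0,-60],
    [-0.49,0,0,0,-60],
    [-0.49,0,0,0,-60]
  ]
}}

```text
t: 12.75
position: [0.5233, 0.0497, 0.0757]
orientation: [-0.0, 0.488, 0.873, -0.0]
ft_force: [0.1, 0.7, 0.3]
grip_width: 0.0223
finger_force: 0.0
```

```bash
python3 look.py "(-32,95.6,41,114),(1.5,19.2,41,114)"; python3 -c "
from h import *
im,_=get_image('top');a=cv2.resize(im[125:275,215:415],None,fx=4,fy=4)
cv2.imwrite('pics/s6.png',a[:,:,::-1])"
```

```text
side 62 [-16.3  66.7]
side 104 [ -7.8 139.5]
t 12.85 now plate [-33.3  96.1] z 75.7 head 107.5 w 22.5 q7 0.18
  to (-32, 95.6, 41, 114) -> shift [-0.8  1.1 34.7] twist -6.5
  to (1.5, 19.2, 41, 114) -> shift [-83.4  -0.5   0. ] twist -0.0
```

View pics/s6.png

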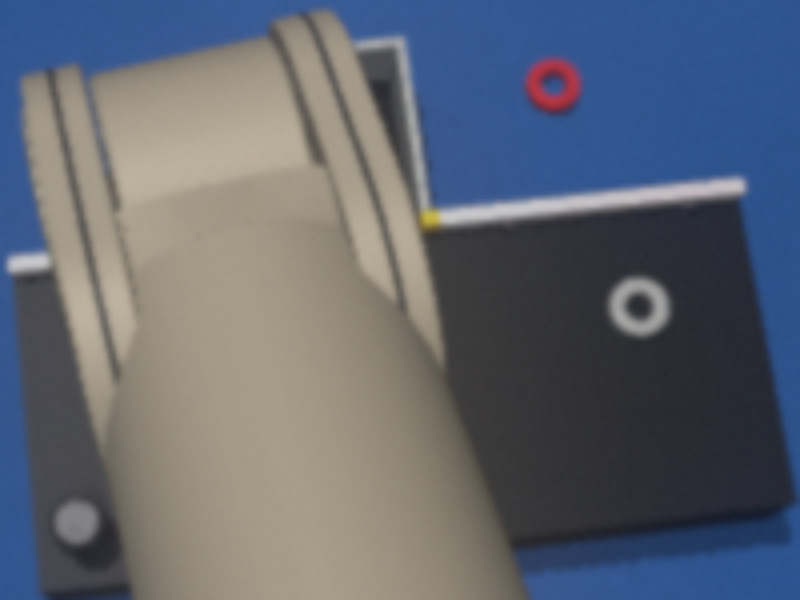

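Request:
{"method": "drive_tool", "body": {
  "steps": [
    [-0.49,-1,1,18,-6.5],
    [-0.49,-1,1,35,-6.5],
    [-0.49,-1,1,35,-6.5]
  ]
}}

```text
t: 13.28
position: [0.5237, 0.0492, 0.0398]
orientation: [-0.001, 0.442, 0.897, -0.001]
ft_force: [0.4, -0.1, -0.5]
grip_width: 0.022
finger_force: 0.0
```

Request:
{"method": "drive_tool", "body": {
  "steps": [
    [-0.49,-7,0,0,0],
    [-0.49,-15,0,0,0],
    [-0.49,-23,0,0,0],
    [-0.49,-31,0,0,0],
    [-0.49,-39,0,0,0]
  ]
}}

```text
t: 13.9
position: [0.5492, 0.0179, 0.0414]
orientation: [0.0, 0.44, 0.898, 0.0]
ft_force: [-0.1, 0.7, 0.9]
grip_width: 0.0216
finger_force: 0.3
```

```bash
python3 look.py "(1,21,41,114)"
```

```text
top 140 [ -7.4 139.4]
side 52 [-5.7 41. ]
side 107 [ -7.7 139.1]
t 14.0 now plate [-15.7  58.5] z 41.3 head 113.8 w 22.0 q7 0.31
  to (1, 21, 41, 114) -> shift [-41.    0.1   0.3] twist -0.2
```

Request:
{"method": "drive_tool", "body": {
  "steps": [
    [-0.49,-10,0,0,0],
    [-0.49,-20,0,0,0],
    [-0.49,-30,0,0,0],
    [-0.49,-37,0,0,0],
    [-0.49,-41,0,0,0]
  ]
}}

```text
t: 14.62
position: [0.5742, -0.0144, 0.0413]
orientation: [-0.0, 0.44, 0.898, 0.0]
ft_force: [0.5, 0.2, 0.5]
grip_width: 0.0224
finger_force: 0.1
```

Request:
{"method": "drive_tool", "body": {
  "steps": [
    [-0.49,15,0,0,0],
    [-0.49,25,0,-40,0],
    [-0.49,25,0,-40,0]
  ]
}}

```text
t: 15.0
position: [0.5594, 0.0082, 0.0841]
orientation: [0.002, 0.439, 0.899, 0.001]
ft_force: [0.3, -0.6, 0.7]
grip_width: 0.0221
finger_force: 0.0
```

```bash
python3 look.py "(-28,0,80,0)"
```

```text
top 139 [ -7.3 139.4]
side 57 [13.4  3.5]
side 107 [ -7.7 139.1]
t 15.1 now plate [-9.7 45.8] z 81.4 head 113.9 w 22.1 q7 0.36
  to (-28, 0, 80, 0) -> shift [-34.4 -35.3   1.4] twist 113.9
```

Request:
{"method": "drive_tool", "body": {
  "steps": [
    [-0.49,-34,-35,1,53],
    [-0.49,-34,-35,1,53],
    [-0.49,-34,-35,1,53],
    [-0.49,-34,-35,1,53],
    [-0.49,-34,-35,1,53]
  ]
}}

```text
t: 15.72
position: [0.5509, -0.0424, 0.0791]
orientation: [-0.001, 0.796, 0.605, -0.001]
ft_force: [1.2, -0.3, -0.6]
grip_width: 0.0223
finger_force: 0.0
```

Request:
{"method": "drive_tool", "body": {
  "steps": [
    [-0.49,0,0,0,53],
    [-0.49,0,0,0,53],
    [-0.49,0,0,0,53],
    [-0.49,0,0,0,53],
    [-0.49,0,0,0,53]
  ]
}}

```text
t: 16.35
position: [0.5509, -0.0424, 0.0791]
orientation: [-0.0, 0.983, 0.186, -0.001]
ft_force: [0.4, 0.1, 0.5]
grip_width: 0.0224
finger_force: 0.0
```

Request:
{"method": "drive_tool", "body": {
  "steps": [
    [-0.49,0,0,0,8],
    [-0.49,0,0,0,8]
  ]
}}

```text
t: 16.6
position: [0.551, -0.0424, 0.0794]
orientation: [-0.0, 0.993, 0.12, -0.001]
ft_force: [-0.2, 0.1, -0.5]
grip_width: 0.0222
finger_force: 0.0
```

```bash
python3 look.py "(-28,0,41,0),(57,0,41,0)"
```

```text
top 49 [83.1 21.2]
top 140 [ -7.4 139.4]
side 75 [9.3 6.4]
side 107 [ -7.7 139.1]
t 16.7 now plate [-28.2   0. ] z 79.7 head 0.1 w 22.2 q7 -1.44
  to (-28, 0, 41, 0) -> shift [ 0.2  0.  38.7] twist 0.1
  to (57, 0, 41, 0) -> shift [85.  0.  0.] twist -0.0
```

Request:
{"method": "drive_tool", "body": {
  "steps": [
    [-0.49,0,0,20,0],
    [-0.49,0,0,39,0],
    [-0.49,8,0,39,0],
    [-0.49,17,0,39,0],
    [-0.49,27,0,39,0]
  ]
}}

```text
t: 17.32
position: [0.5793, -0.0359, 0.042]
orientation: [0.0, 0.993, 0.12, 0.001]
ft_force: [-0.3, 0.1, 0.6]
grip_width: 0.0223
finger_force: 0.1
```

Request:
{"method": "drive_tool", "body": {
  "steps": [
    [-0.49,10,0,0,0],
    [-0.49,20,0,0,0],
    [-0.49,30,0,0,0],
    [-0.49,40,0,0,0],
    [-0.49,50,0,0,0]
  ]
}}

```text
t: 17.95
position: [0.6272, -0.0241, 0.0413]
orientation: [0.0, 0.993, 0.12, -0.0]
ft_force: [0.5, 0.6, 1.1]
grip_width: 0.022
finger_force: 0.4
```

```bash
python3 look.py "(57,0,41,0)"
```

```text
top 141 [ -7.5 139.3]
side 107 [ -7.7 139.1]
t 18.05 now plate [50.3 -0.1] z 41.3 head -0.1 w 22.6 q7 -1.51
  to (57, 0, 41, 0) -> shift [ 6.7 -0.1  0.3] twist -0.1
```

Request:
{"method": "drive_tool", "body": {
  "steps": [
    [-0.49,4,0,0,0],
    [-0.49,7,0,0,0],
    [-0.49,7,0,0,0],
    [-0.49,-12,0,0,0],
    [-0.49,-30,0,-50,0]
  ]
}}

```text
t: 18.68
position: [0.5941, -0.0317, 0.0883]
orientation: [-0.001, 0.993, 0.12, -0.004]
ft_force: [0.9, -0.0, 1.2]
grip_width: 0.022
finger_force: 0.0
```

```bash
python3 look.py "(-12,174,90,97)"
```

```text
top 141 [ -7.3 139.5]
side 107 [ -7.7 139.1]
t 18.77 now plate [20.6 -1.3] z 96.4 head -0.2 w 21.9 q7 -1.47
  to (-12, 174, 90, 97) -> shift [ -33.1 -175.2    6.4] twist -97.2
```

Request:
{"method": "drive_tool", "body": {
  "steps": [
    [-0.49,-33,-175,5,-53],
    [-0.49,-33,-175,5,-53],
    [-0.49,-33,-175,5,-53],
    [-0.49,-33,-175,5,-53],
    [-0.49,-33,-175,5,-53]
  ]
}}

```text
t: 19.4
position: [0.5234, 0.1314, 0.0865]
orientation: [0.0, 0.833, 0.553, 0.0]
ft_force: [0.3, 0.9, -0.6]
grip_width: 0.0222
finger_force: 0.0
```

Request:
{"method": "drive_tool", "body": {
  "steps": [
    [-0.49,0,0,0,-44],
    [-0.49,0,0,0,-44],
    [-0.49,0,0,0,-44],
    [-0.49,0,0,0,-44],
    [-0.49,0,0,0,-44]
  ]
}}

```text
t: 20.02
position: [0.5237, 0.1306, 0.0863]
orientation: [0.0, 0.568, 0.823, -0.0]
ft_force: [0.1, 1.0, 0.4]
grip_width: 0.0224
finger_force: 0.0
```

```bash
python3 look.py "(-12,174,41,97.2),(7,23,41,97.2)"; python3 -c "
from h import *
im,_=get_image('top');a=cv2.resize(im[125:275,205:345],None,fx=2.85,fy=4)
im,_=get_image('side');b=cv2.resize(im[140:290,210:350],None,fx=2.85,fy=4)
cv2.imwrite('pics/s7.png',np.hstack([a,b])[:,:,::-1])"
```

```text
top 179 [82.8  9.5]
side 46 [-10.1 142.9]
t 20.12 now plate [-13.4 174.6] z 86.3 head 96.7 w 22.1 q7 -0.16
  to (-12, 174, 41, 97.2) -> shift [-0.8  1.3 45.3] twist -0.5
  to (7, 23, 41, 97.2) -> shift [-1.522e+02 -1.000e-01  0.000e+00] twist -0.0
```

View pics/s7.png

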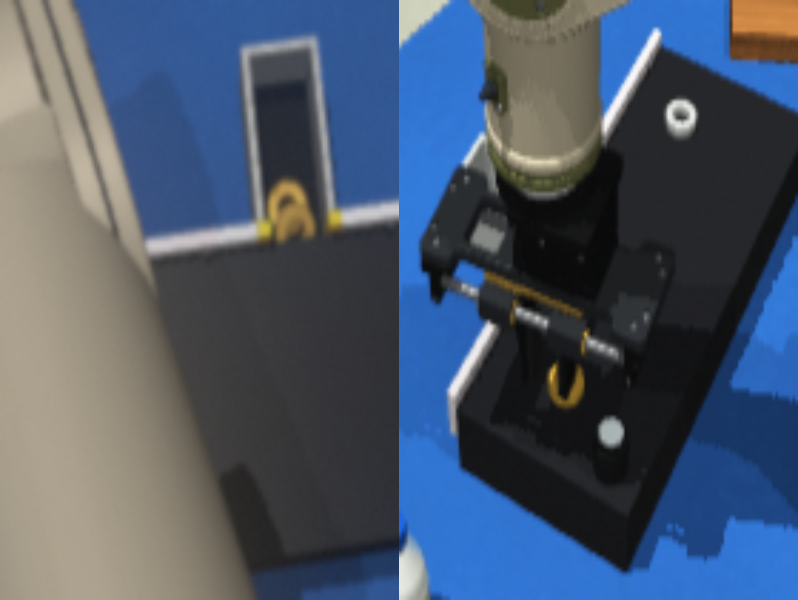

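Both rings are in the slot just behind the gate (around (285,210) in the left half), and ring_c lies below the fingers with the loupe clear. I'll do ring_c now.

Request:
{"method": "drive_tool", "body": {
  "steps": [
    [-0.49,0,1,20,-0.5],
    [-0.49,0,1,38,-0.5],
    [-0.49,0,1,45,-0.5],
    [-0.49,0,1,45,-0.5]
  ]
}}

```text
t: 20.72
position: [0.5241, 0.1312, 0.0405]
orientation: [-0.001, 0.564, 0.825, -0.0]
ft_force: [-0.1, -0.1, 0.6]
grip_width: 0.0222
finger_force: 0.0
```

Request:
{"method": "drive_tool", "body": {
  "steps": [
    [-0.49,-7,0,0,0],
    [-0.49,-15,0,0,0],
    [-0.49,-24,0,0,0],
    [-0.49,-33,0,0,0],
    [-0.49,-42,0,0,0]
  ]
}}

```text
t: 21.35
position: [0.5402, 0.0912, 0.0414]
orientation: [0.0, 0.565, 0.825, -0.0]
ft_force: [0.2, -0.1, 0.1]
grip_width: 0.0221
finger_force: 0.2
```

Request:
{"method": "drive_tool", "body": {
  "steps": [
    [-0.49,-10,0,0,0],
    [-0.49,-20,0,0,0],
    [-0.49,-30,0,0,0],
    [-0.49,-40,0,0,0],
    [-0.49,-50,0,0,0]
  ]
}}

```text
t: 21.98
position: [0.5583, 0.0447, 0.0413]
orientation: [0.0, 0.564, 0.825, -0.0]
ft_force: [-1.2, 0.6, 0.3]
grip_width: 0.0221
finger_force: 0.2
```

```bash
python3 look.py "(7,23,41,97.2)"
```

```text
t 22.07 now plate [-0.5 82. ] z 41.2 head 97.3 w 22.1 q7 -0.02
  to (7, 23, 41, 97.2) -> shift [-59.5   0.    0.2] twist 0.1
```

Request:
{"method": "drive_tool", "body": {
  "steps": [
    [-0.49,-12,0,0,0],
    [-0.49,-24,0,0,0],
    [-0.49,-36,0,0,0],
    [-0.49,-48,0,0,0],
    [-0.49,-56,0,0,0]
  ]
}}

```text
t: 22.7
position: [0.5787, -0.0078, 0.0413]
orientation: [0.0, 0.565, 0.825, -0.0]
ft_force: [0.3, 0.5, 0.4]
grip_width: 0.022
finger_force: 0.1
```

Request:
{"method": "drive_tool", "body": {
  "steps": [
    [-0.49,-4,0,0,0],
    [-0.49,14,0,0,0],
    [-0.49,34,0,-40,0],
    [-0.49,34,0,-40,0]
  ]
}}

```text
t: 23.2
position: [0.5668, 0.029, 0.0843]
orientation: [0.002, 0.563, 0.827, 0.002]
ft_force: [0.7, -0.2, -1.1]
grip_width: 0.0219
finger_force: 0.0
```

```bash
python3 look.py "(-28,0,80,0)"
```

```text
side 34 [ 2.4 -0.8]
t 23.3 now plate [ 2.3 63. ] z 81.5 head 97.5 w 21.7 q7 0.04
  to (-28, 0, 80, 0) -> shift [-58.5 -38.2   1.5] twist 97.5
```

Request:
{"method": "drive_tool", "body": {
  "steps": [
    [-0.49,-58,-45,1,53],
    [-0.49,-58,-45,1,53],
    [-0.49,-58,-45,1,53],
    [-0.49,-58,-45,1,53],
    [-0.49,-58,-45,1,53]
  ]
}}

```text
t: 23.92
position: [0.5443, -0.0455, 0.0792]
orientation: [-0.0, 0.875, 0.484, -0.001]
ft_force: [-0.4, -0.9, -0.1]
grip_width: 0.0222
finger_force: 0.0
```

Request:
{"method": "drive_tool", "body": {
  "steps": [
    [-0.49,0,0,0,44.5],
    [-0.49,0,0,0,44.5],
    [-0.49,0,0,0,44.5],
    [-0.49,0,0,0,44.5],
    [-0.49,0,0,0,44.5]
  ]
}}

```text
t: 24.55
position: [0.5445, -0.0454, 0.0794]
orientation: [-0.0, 0.993, 0.12, -0.001]
ft_force: [-0.1, 0.2, 0.3]
grip_width: 0.0224
finger_force: 0.0
```

```bash
python3 look.py "(-35,0,41,0),(57,0,41,0)"
```

```text
top 75 [82.2 19.5]
side 78 [10.   5.6]
t 24.65 now plate [-35.3  -1.3] z 79.8 head 0.1 w 21.8 q7 -1.44
  to (-35, 0, 41, 0) -> shift [ 0.3 -1.3 38.8] twist 0.1
  to (57, 0, 41, 0) -> shift [92.  0.  0.] twist -0.0
```

Request:
{"method": "drive_tool", "body": {
  "steps": [
    [-0.49,0,-2,20,0],
    [-0.49,0,-2,39,0],
    [-0.49,12,-2,39,0],
    [-0.49,22,-2,39,0],
    [-0.49,32,-2,39,0]
  ]
}}

```text
t: 25.28
position: [0.5771, -0.0356, 0.042]
orientation: [0.0, 0.993, 0.12, 0.001]
ft_force: [-0.0, -0.2, 0.0]
grip_width: 0.022
finger_force: 0.1
```

Request:
{"method": "drive_tool", "body": {
  "steps": [
    [-0.49,10,0,0,0],
    [-0.49,20,0,0,0],
    [-0.49,30,0,0,0],
    [-0.49,40,0,0,0],
    [-0.49,50,0,0,0]
  ]
}}

```text
t: 25.9
position: [0.6249, -0.0239, 0.0414]
orientation: [0.0, 0.993, 0.12, 0.0]
ft_force: [-1.9, -0.3, 1.0]
grip_width: 0.022
finger_force: 0.3
```

```bash
python3 look.py "(57,0,41,0)"
```

```text
t 26.0 now plate [48.1  0.7] z 41.3 head -0.1 w 21.6 q7 -1.52
  to (57, 0, 41, 0) -> shift [8.9 0.6 0.3] twist -0.1
```

Push the last bit, back off, rise, and swing clear of both cameras.

Request:
{"method": "drive_tool", "body": {
  "steps": [
    [-0.49,5,0,0,0],
    [-0.49,9,0,0,0],
    [-0.49,9,0,0,0],
    [-0.49,-12,0,0,0],
    [-0.49,-30,0,-50,0]
  ]
}}

```text
t: 26.62
position: [0.5917, -0.0316, 0.0883]
orientation: [-0.001, 0.993, 0.12, -0.004]
ft_force: [1.3, -0.6, 0.7]
grip_width: 0.0217
finger_force: 0.0
```

Request:
{"method": "drive_tool", "body": {
  "steps": [
    [-0.49,-60,220,-60,0],
    [-0.49,-60,220,-60,0],
    [-0.49,-60,220,-60,0],
    [-0.49,-60,220,-60,0],
    [-0.49,-60,220,-60,0]
  ]
}}

```text
t: 27.25
position: [0.5881, -0.2648, 0.1521]
orientation: [0.001, 0.993, 0.116, 0.0]
ft_force: [0.1, 0.4, 0.1]
grip_width: 0.0222
finger_force: 0.0
```

```bash
cat > fin.py <<'E'
from h import *
plan()
for n in('top','side'):
    im,D=get_image(n); K,d,R,t=cal(n)
    m=cv2.inRange(cv2.cvtColor(im,cv2.COLOR_RGB2HSV),(12,90,50),(35,255,255))
    v,u=np.nonzero(m); z=D[v,u]
    p=cv2.undistortPoints(np.c_[u,v].astype(float).reshape(-1,1,2),K,d).reshape(-1,2)
    X=(np.c_[p,np.ones(len(p))]*z[:,None]-t)@R
    W=np.array([[*w2p(x),x[2]*1e3] for x in X])
    k=(W[:,0]>-100)&(W[:,0]<190)&(abs(W[:,1])<200)
    W=W[k]; print(n,len(W),'on plate (x<66):',(W[:,0]<66).sum())
    s=W[abs(W[:,1])<23]; 
    if len(s): print(' slot px',len(s),'x',np.percentile(s[:,0],[2,50,98]).round(),'y',np.percentile(s[:,1],[2,50,98]).round(),'z',np.percentile(s[:,2],[5,25,50,75,95,100]).round())
E
python3 fin.py
python3 -c "
from h import *
for q in('steel_ring','loupe','cleaner','gauge_case'):
    r=regions_of('top',q)
    if r:
        cs=max(cv2.findContours(r[0]['region'].astype(np.uint8),0,1)[0],key=cv2.contourArea);m=cv2.minAreaRect(cs);print(q,np.round(m[0],1))"
```

```text
t 27.25 now plate [ -45.9 -224.7] z 152.1 head -0.5 w 22.2 q7 -1.08
top 276 on plate (x<66): 17
 slot px 219 x [ 71.  92. 119.] y [-21.   2.  17.] z [ 8. 19. 33. 41. 55. 77.]
side 487 on plate (x<66): 406
 slot px 50 x [ 67.  87. 101.] y [-23. -10.  19.] z [35. 41. 47. 62. 75. 78.]
steel_ring [374.5 201.5]
loupe [233.5 256.5]
cleaner [161.3 214.3]
gauge_case [467.3 222.4]
```

Request:
{"method": "drive_tool", "body": {
  "steps": [
    [-0.49,-150,150,-40,0],
    [-0.49,-150,150,-40,0],
    [-0.49,-150,150,-40,0],
    [-0.49,-150,150,-40,0]
  ]
}}

```text
t: 28.05
position: [0.4769, -0.4437, 0.192]
orientation: [0.001, 0.993, 0.118, -0.0]
ft_force: [0.8, 0.4, 0.6]
grip_width: 0.0221
finger_force: 0.0
```

```bash
cat >> fin.py <<'E'
    if n=='top':
        r0,r1,c0,c1=150,186,294,326
        Z=np.full(D.shape,-1); q=np.where(k)[0]; Z[v[q],u[q]]=W[:,2]
        for r in range(r0,r1): print(r,' '.join('%3d'%a if a>=0 else '  .' for a in Z[r,c0:c1]))
E
python3 fin.py
```

```text
t 28.05 now plate [-196.9 -371.7] z 192.0 head -0.3 w 22.1 q7 -0.72
top 262 on plate (x<66): 0
 slot px 220 x [ 71.  92. 119.] y [-21.   2.  17.] z [ 9. 18. 34. 42. 57. 75.]
150   .   .   .   .   .   .   .   .   .   .   .   .   .   .   .   .   .   .   .   .   .   .   .   .   .   .   .   .   .   .   .   .
151   .   .   .   .   .   .   .   .   .   .   .   .   .   .   .   .   .   .   .   .   .   .   .   .   .   .   .   .   .   .   .   .
152   .   .   .   .   .   .   .   .   .   .   .   .   .   .   .   .   .   .   .   .   .   .   .   .   .   .   .   .   .   .   .   .
153   .   .   .   .   .   .   .   .   .   .   .   .   .   .   .   .   .   .   .   .   .   .   .   .   .   .   .   .   .   .   .   .
154   .   .   .   .   .   .   .   .   .   .   .   .   .   .   .   .   .   .   .   .   .   .   .   .   .   .   .   .   .   .   .   .
155   .   .   .   .   .   .   .   .   .   .   .   .   .   .   .   .   .   .   .   .   .   .   .   .   .   .   .   .   .   .   .   .
156   .   .   .   .   .   .   .   .   .   .   .   .   .   .   .   .   .   .   .   .   .   .   .   .   .   .   .   .   .   .   .   .
15
[... 3230 characters left out ...]
 18  18  37  38  36  35   8   .   .   .  57  71  73  71  70  70   .
182   .   .  74  77  71  76   9  32  37  38  35  17  19  17  17  17  30  34  35  36  33   5   .   .   .  57  66  66  65  64   .   .
183   .   .  74  75  72  76   8  23  35  35  39  36  31  25  30  31  32  34  35  32  35   .   .   .   .   .   .   .   .   .   .   .
184   .   .  71  70  66  68   8  23  34  35  39  39  35  34  36  35  33  59  59   .   .   .   .   .   .   .   .   .   .   .   .   .
185   .   .  67  63  63  62   .   .   .   .   .   .   .   .   .   .   .   .   .   .   .   .   .   .   .   .   .   .   .   .   .   .
side 81 on plate (x<66): 0
 slot px 54 x [ 69.  85. 100.] y [-23.  -8.  22.] z [36. 43. 47. 62. 75. 79.]
```

All three rings are stacked in the slot, with the highest ring face at about 46 mm. No brass is left on the plate, and the arm is clear.

```bash
python3 -c "
from bench import *
print(hand_in())"
```

```text
the job is handed in; nothing more can be done
None
```

I pushed all three brass rings through the gate into the slot, where depth readings show them stacked, and handed the job in at about 28 s. No verdict came back. The steel ring, loupe and bottle showed no shift beyond about 3 mm in the last check; the wooden case read off its first position while the arm was close by, and I didn't re-measure it.

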